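Lay the soap carton down in the drawer and shut it

TASK

The tall carton standing at one end of the open drawer is too tall for the drawer to close. Without gripping, lifting or sliding it along, push it near its top so that it topples towards the middle of the drawer and lies flat on its broad side, all of it on the cork liner; then push the drawer fully shut by its front. Leave the little jar standing in the drawer, and do not disturb the cup, the hairbrush or the soap dish.

Things in the scene. Friction and masses are not known exactly. Their poses are not given: they have to be found in the camera images.
- unit: Grey plastic drawer box with clear top and back, fixed to the shelf tier: 200 mm deep (x), 285 mm wide (y), 100 mm high. Origin: centre of its underside, on the work surface. Its -x side is the open front, through which the white drawer slides out along -x. With the drawer in, at most 86 mm of height above the drawer's floor fits inside.
- drawer (a joint): Slide of the drawer, in m: 0 = fully shut, 0.15 = fully open; it starts almost fully open. It slides with about 1.5 N of friction, stays where it is left and has hard stops at both ends.
- drawer_front (a point): Centre of the outer face of the drawer's white front panel (273 mm wide, flat, no handle, spanning heights 7 to 93 mm, 6 mm thick), 50 mm above the work surface. Axes as the unit's: +x is the closing direction. A push of a few newtons along +x closes the drawer; fully shut, this point lies 106 mm to the -x side of the unit's origin.
- liner (a point): Centre of the thin cork liner on the drawer's floor, 10 mm above the work surface; moves with the drawer, axes as the unit's. The liner is 114 mm along x by 170 mm along y and its centre lies 75 mm behind the front panel's outer face. The drawer is 254 mm wide inside (y); its side and back walls are 4 mm thick and rise 45 mm above the floor.
- carton: Upright cardboard carton with a paper band, loose, 0.10 to 0.21 kg, 55 mm wide (own x), 35 thick (own y), 120 tall (own z). Origin: centre of its underside. Starts standing on the drawer's floor about 95 mm to the +y or -y side of the liner's centre, broad faces towards the drawer's middle and side wall within 0.12 rad. Pushed slowly near the top it tips, and falls once its top has moved ~40 mm.
- carton_mid (a point): Centre of the carton, 60 mm above its underside along its own z; 17.5 mm above the drawer's floor when it lies on a broad side.
- carton_top (a point): Centre of the carton's top face, 120 mm from its underside along its own z.
- jar: Closed white plastic jar, loose, 42 mm across, 48 mm tall, standing on the drawer's floor at the end opposite to the carton. Origin: centre of its underside. To be left standing.
- cup: Green ceramic cup, loose, 76 mm across, 85 mm tall, on the tier to the +y side of the unit. Origin: centre of its underside. Not to be disturbed.
- hairbrush: Wooden hairbrush lying bristles down on the tier to the -y side of the unit, loose, about 227 mm long along its own x, head 55 mm wide, 30 mm high. Origin: near the middle of its length, at its underside. Not to be disturbed.
- soap_dish: Shallow steel soap dish, loose, 75 by 110 mm, 22 mm high, resting on top of the unit, behind its front edge. Origin: centre of its underside. Not to be disturbed.
Things that resemble listed ones, but are neither listed nor needed, are in the scene too. There is more than one size of the jar; the one meant has the size given above.

How it is judged:
By the outcome, as a careful person would: the job done as asked, in the order asked, and still so for the second after the job is handed in, with the robot touching nothing.
It also fails if it takes over 50 s, if anything falls off the work surface, if the arm or the gripper's body presses on something with over 40 N, if the wrist force passes 120 N, or if a joint passes its speed limit or range.

ROBOT

A 6-joint arm with a two-finger parallel gripper is mounted at the origin on the work surface. World frame = base frame: x ahead of the robot, y to its left, z up, the work surface at z = 0. Lengths are in m, angles in rad, forces in N, time in s.
With the tool pointing down it reaches from about 0.275 to 0.975 m from the base axis. Payload 8.4 kg.
Tool frame: the origin (TCP) lies midway between the tips of the shut fingers; the grasp point (between the pads) lies grasp_offset behind it (grasp_offset is the distance from the TCP to the grasp point, in m); z points along the fingers, y is the direction in which the jaws open and shut (so a half turn about z gives the same grasp; the last joint's range is limited). The gripper opens to 92 mm and grips with 3 to 60 N. Pads are 20 mm wide; open, the fingers measure 128 mm over their backs; the gripper's body (75 mm by 189 mm) begins 69 mm behind the grasp point.
Start: joints at [1.261, 0.353, 1.633, -0, 1.155, -0.002], TCP at [0.189, 0.596, 0.215] pointing down, gripper open.
Joint ranges: [-2.63, 2.63], [-0.92, 2.1], [0.06, 2.66], [-1.3, 4.44], [0, 2.69], [-3.02, 3.02]. Speed limits (rad/s): [2.22, 2.22, 2.79, 3.14, 3.14, 3.14].

INTERFACE

Orientations are given as a rotation vector (axis times angle).
In Python, from cell import * gives the robot as it stands. The module is installed in compiled form; this text tells all that it offers.
- The arm moves only by the tool arm_command, never from a script. Its argument "targets" is a list of rows, each a list of 5 numbers: the shift along the tool's x, y, z in m, then the turn about the tool's z in degrees, then the closure, from 0 (fully open) to 1 (shut). In form: [[x, y, z, turn, claw], ...]. A call has 1 to 20 rows; each row is the pose to reach, as a shift and turn from the pose commanded when the call began, along the tool's axes at that moment; what a row does not reach only later rows make up. A row lasts 1/8 s, in which the tool goes at most 62.5 mm and 10.7 degrees, less where a joint would pass 70% of its speed; a pose out of reach is approached as far as the arm can. A call with a gripper value outside its range is refused whole. The fingers move at their own pace and stop on an object; the grip force is fixed at half the most. Time passes only in rows, so rows that repeat a pose let the fingers close. It gives the time, the measured TCP pose, the force and the opening at its end, in the units of the state.
- sense(): the state, without advancing time (a new reading comes with each control period).
- get_image(name): name is "side" or "top" or "wrist"; returns a dict with "img" (384x512x3 uint8, blue, green, red), "fx", "fy", "cx", "cy" (pixels), "view" (4x4, takes a point from world to camera coordinates). Camera axes: x right, y down, z forward; pixel columns grow to the right and rows downward; lengths in m; the calibration is good to about 2 mm. A picture is of the moment at which its call begins. There is no depth.
- hand_in(): hands the job in, once; it reports no verdict.
The state is a dict: "t": time; "joint_pos": joint angles; "qd": joint speeds; "tau": joint torques, N m; "position": TCP position; "tcp_rot": TCP orientation; "wrist_force": force on the tool from outside, world axes, zero at the start; "ft_torque": the same for the moment, N m; "gripper_width": opening from 0.0 (shut) to 1.0 (fully open).
Only numpy, scipy, OpenCV 4.12 (cv2) and the standard library are available. Lean on these libraries where they do the work, as an engineer would, in place of code of your own. Each camera call takes 0.05 s, during which the arm holds its last target. There are 200 camera calls.

## Working session

There is one attempt and no reset: what is moved stays moved. The work goes in short steps, Python scripts to look and compute and a tool call to move; the robot and the scene stay as the last step left them, time stands still between calls to the robot, and variables do not carry over. Pictures are saved under pics/ and viewed, about 8 in all and at most 12, crops included, and the job is handed in when it is done.

Besides the shell and the picture viewer there is one more tool, called after "Call:" as name(argument=value, ...) on one line, values as JSON. arm_command: Moves the arm, as the interface text tells. Its arguments: {"type":"object","properties":{"targets":{"type":"array","items":{"type":"array","items":{"type":"number"}}}},"required":["targets"]}

```bash
mkdir -p pics; cat > h.py <<'E'
from cell import *
import numpy as np, cv2
from scipy.spatial.transform import Rotation as R
def px(c,p):
    q=c["view"]@np.r_[p,1]; return np.round([c["fx"]*q[0]/q[2]+c["cx"],c["fy"]*q[1]/q[2]+c["cy"]],1)
def at(c,u,v,z):
    V=np.linalg.inv(c["view"]); d=V[:3,:3]@[(u-c["cx"])/c["fx"],(v-c["cy"])/c["fy"],1]; o=V[:3,3]
    return np.round(o+d*(z-o[2])/d[2],4)
E
python3 - <<'E'
from h import *
s=sense(); print(s["t"],s["position"],R.from_rotvec(s["tcp_rot"]).as_matrix().round(3),s["gripper_width"])
for n in("top","side"):
    c=get_image(n); cv2.imwrite(f"pics/{n}0.png",c["img"]); np.savez(f"pics/{n}0.npz",**c)
    print(n,np.linalg.inv(c["view"]).round(3),c["fx"])
E
```

```text
0.0 [0.18920511 0.59511809 0.2138595 ] [[-0.953  0.303 -0.   ]
 [ 0.303  0.953 -0.001]
 [-0.    -0.001 -1.   ]] 0.9973726232417222
top [[ 0.003 -0.973  0.23   0.406]
 [-1.    -0.001  0.006  0.019]
 [-0.006 -0.23  -0.973  0.986]
 [ 0.     0.     0.     1.   ]] 362.7131011587814
side [[ 0.901 -0.29   0.323  0.284]
 [-0.434 -0.616  0.657 -0.639]
 [ 0.009 -0.732 -0.681  0.808]
 [ 0.     0.     0.     1.   ]] 379.7687198964846
```

View pics/top0.png

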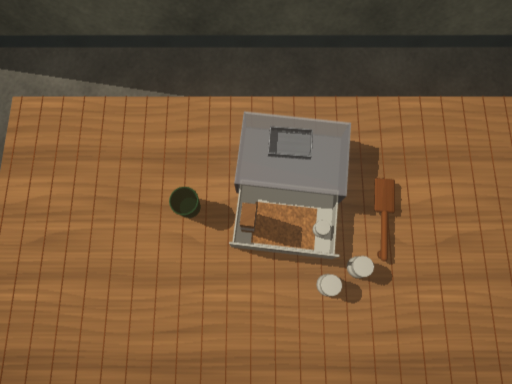

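View pics/side0.png

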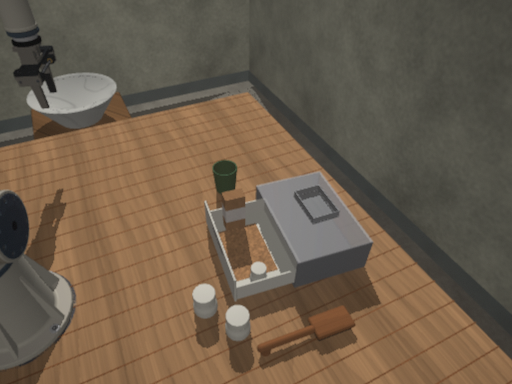

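The top view shows the carton at (248,216), +y end, with the jar in the drawer at (322,228). The two larger jars outside, at (330,285) and (361,267), are look-alikes. The cup is at (184,201), the brush at (385,215) and the dish at (291,143). I'll check this in a close crop.

```bash
python3 - <<'E'
from h import *
a=cv2.imread("pics/top0.png")[110:260,160:350]
a=cv2.resize(a,None,fx=4,fy=4,interpolation=cv2.INTER_CUBIC); cv2.imwrite("pics/top0c.png",a)
E
```

```text
(no output)
```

View pics/top0c.png

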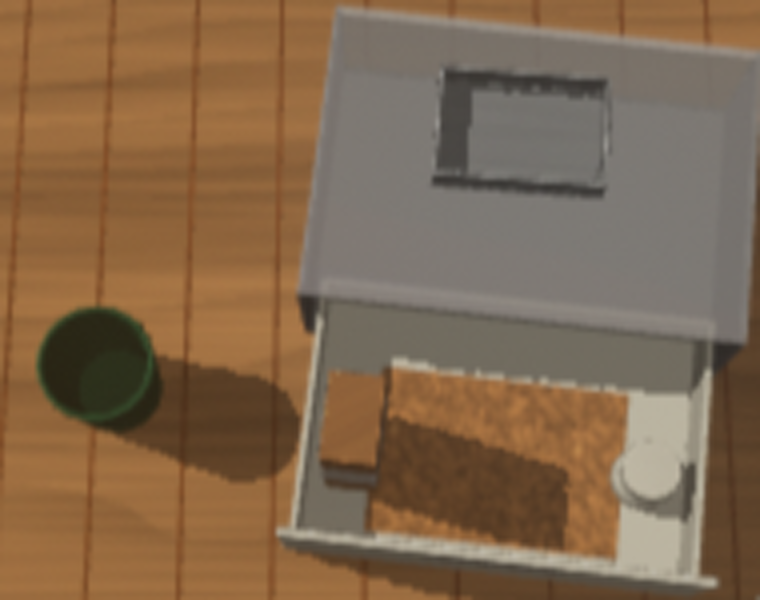

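```bash
python3 - <<'E'
from h import *
c=np.load("pics/top0.npz")
for n,x,y,z in [("frontL",280,541,.093),("frontR",716,587,.093),("unitFL",303,292,.1),("unitFR",745,345,.1),("unitBL",336,8,.1),("unitBR",760,50,.1),
 ("ct0",328,372,.129),("ct1",384,376,.129),("ct2",377,470,.129),("ct3",320,463,.129),("linBL",390,360,.01),("linBR",630,393,.01),("linFR",614,556,.01),
 ("jar",655,470,.057),("cup",98,363,.085),("dish",522,128,.12)]:
    print(n,at(c,160+x/4-.4,110+y/4-.4,z))
E
```

```text
frontL [0.4965 0.0834 0.093 ]
frontR [ 0.4691 -0.1824  0.093 ]
unitFL [0.653  0.0711 0.1   ]
unitFR [ 0.6188 -0.2067  0.1   ]
unitBL [0.8489 0.0519 0.1   ]
unitBR [ 0.8187 -0.2277  0.1   ]
ct0 [0.5947 0.0536 0.129 ]
ct1 [0.5923 0.0197 0.129 ]
ct2 [0.535  0.0238 0.129 ]
ct3 [0.5392 0.0578 0.129 ]
linBL [0.6295 0.0156 0.01  ]
linBR [ 0.6065 -0.149   0.01  ]
linFR [ 0.4953 -0.1341  0.01  ]
jar [ 0.5462 -0.1551  0.057 ]
cup [0.6101 0.202  0.085 ]
dish [ 0.7558 -0.0679  0.12  ]
```

Call:
arm_command(targets=[[-0.514,-0.36,0,-12,1],[-0.514,-0.36,0,-12,1],[-0.514,-0.36,0,-12,1],[-0.514,-0.36,0,-12,1],[-0.514,-0.36,0,-12,1],[-0.514,-0.36,0,-12,1],[-0.514,-0.36,0,-12,1],[-0.514,-0.36,0,-12,1],[-0.514,-0.36,0,-12,1],[-0.514,-0.36,0,-12,1],[-0.514,-0.36,0,-12,1],[-0.514,-0.36,0,-12,1],[-0.514,-0.36,0,-12,1],[-0.514,-0.36,0,-12,1],[-0.514,-0.36,0,-12,1],[-0.514,-0.36,0,-12,1]])

```text
t: 2.1
position: [0.57, 0.0973, 0.2147]
tcp_rot: [0.153, 3.138, 0.0]
wrist_force: [-0.6, -0.1, 0.3]
gripper_width: 0.005
```

```bash
python3 - <<'E'
from h import *
s=sense(); print(s["t"],s["position"],R.from_rotvec(s["tcp_rot"]).as_matrix().round(3),s["gripper_width"])
E
```

```text
2.1 [0.56996738 0.0972596  0.21468556] [[-0.995  0.098  0.   ]
 [ 0.098  0.995  0.   ]
 [-0.     0.    -1.   ]] 0.004514825791555098
```

Call:
arm_command(targets=[[0,0,0.03,0,1],[0,0,0.06,0,1],[0,0,0.09,0,1],[0,0,0.104,0,1],[0,0,0.104,0,1]])

```text
t: 2.72
position: [0.5697, 0.0968, 0.11]
tcp_rot: [-0.154, -3.136, 0.001]
wrist_force: [-0.2, -0.1, 0.7]
gripper_width: 0.006
```

```bash
python3 - <<'E'
from h import *
a=get_image("side")["img"][140:300,180:310]; b=get_image("wrist")["img"]
a=cv2.resize(a,None,fx=3,fy=3,interpolation=cv2.INTER_CUBIC); b=cv2.resize(b,(400,300)); o=np.zeros((480,800,3),np.uint8); o[:,:390]=a; o[:300,400:]=b; cv2.imwrite("pics/s1.png",o)
E
```

```text
(no output)
```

View pics/s1.png

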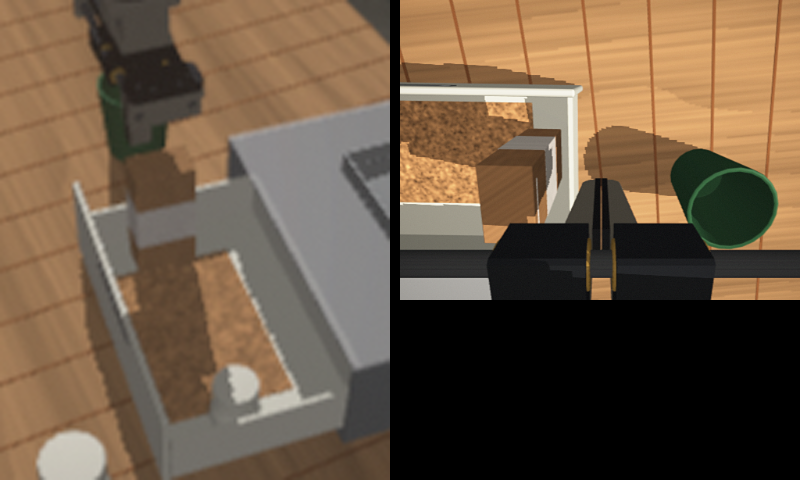

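The fingers (tip at about (600,180) in the wrist panel) stand just outside the carton's upper broad face, clear of it, the wall and the cup. Now a slow push.

Call:
arm_command(targets=[[0,-0.006,0,0,1],[0,-0.012,0,0,1],[0,-0.016,0,0,1],[0,-0.02,0,0,1],[0,-0.023,0,0,1],[0,-0.026,0,0,1],[0,-0.029,0,0,1],[0,-0.032,0,0,1],[0,-0.035,0,0,1],[0,-0.038,0,0,1],[0,-0.041,0,0,1],[0,-0.044,0,0,1],[0,-0.047,0,0,1],[0,-0.05,0,0,1]])

```text
t: 4.58
position: [0.5652, 0.0469, 0.1106]
tcp_rot: [-0.154, -3.138, 0.0]
wrist_force: [0.7, 0.3, -0.1]
gripper_width: 0.006
```

```bash
python3 - <<'E'
from h import *
a=get_image("side")["img"][140:300,180:310]; b=get_image("wrist")["img"]
a=cv2.resize(a,None,fx=3,fy=3,interpolation=cv2.INTER_CUBIC); b=cv2.resize(b,(400,300)); o=np.zeros((480,800,3),np.uint8); o[:,:390]=a; o[:300,400:]=b; cv2.imwrite("pics/s2.png",o)
E
```

```text
(no output)
```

View pics/s2.png

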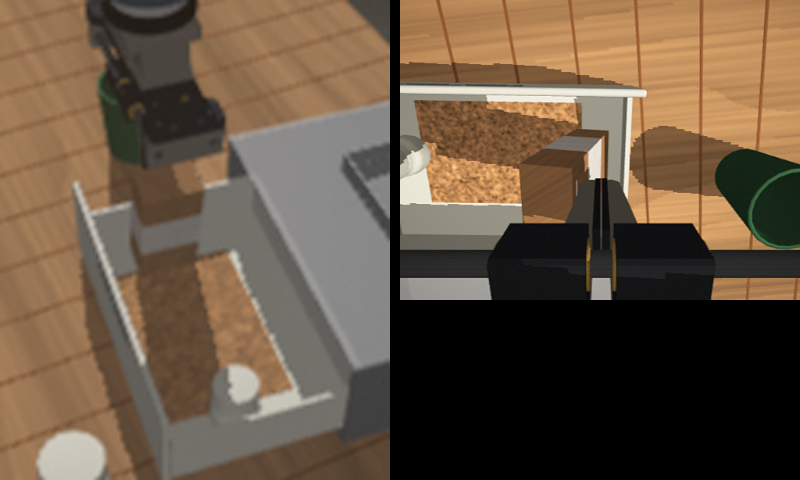

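The carton is leaning inwards against the fingers with its base in place. It has not fallen yet, so I continue.

Call:
arm_command(targets=[[0,-0.003,0,0,1],[0,-0.006,0,0,1],[0,-0.009,0,0,1],[0,-0.012,0,0,1],[0,-0.015,0,0,1],[0,-0.018,0,0,1],[0,-0.021,0,0,1],[0,-0.024,0,0,1],[0,-0.027,0,0,1],[0,-0.03,0,0,1],[0,-0.03,0,0,1],[0,-0.03,0,0,1],[0,-0.03,0,0,1]])

```text
t: 6.3
position: [0.5623, 0.0173, 0.1106]
tcp_rot: [0.154, 3.138, -0.0]
wrist_force: [-0.4, -0.6, 0.2]
gripper_width: 0.003
```

```bash
python3 - <<'E'
from h import *
a=get_image("side")["img"][140:300,180:310]; b=get_image("wrist")["img"]
a=cv2.resize(a,None,fx=3,fy=3,interpolation=cv2.INTER_CUBIC); b=cv2.resize(b,(400,300)); o=np.zeros((480,800,3),np.uint8); o[:,:390]=a; o[:300,400:]=b; cv2.imwrite("pics/s3.png",o)
E
```

```text
(no output)
```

View pics/s3.png

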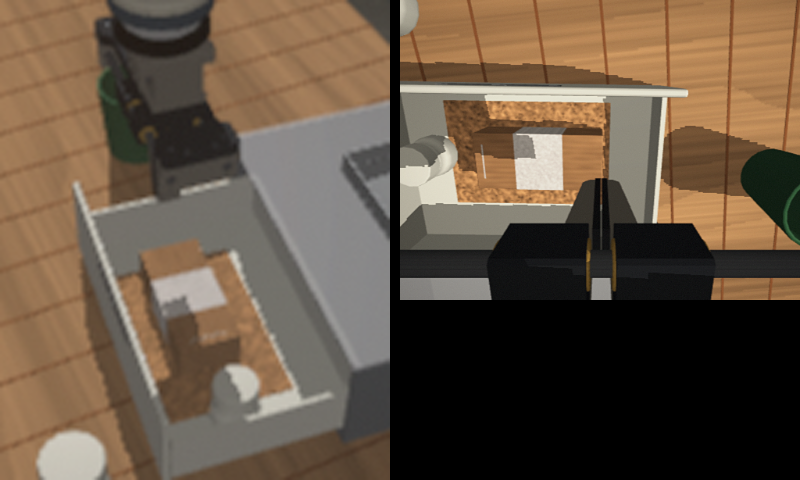

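The carton has fallen flat and the jar is still standing. I raise the tool, go round to the front, and check from the top.

Call:
arm_command(targets=[[0,0,-0.05,0,1],[0,0,-0.09,0,1],[0.05,-0.03,-0.09,0,1],[0.09,-0.06,-0.09,0,1],[0.115,-0.073,-0.09,0,1],[0.115,-0.073,-0.09,0,1],[0.115,-0.073,-0.04,0,1],[0.115,-0.073,0.01,0,1],[0.115,-0.073,0.05,0,1],[0.115,-0.073,0.05,0,1],[0.115,-0.073,0.05,0,1]])

```text
t: 7.78
position: [0.4421, -0.044, 0.0615]
tcp_rot: [0.154, 3.137, -0.0]
wrist_force: [0.0, 0.3, 0.5]
gripper_width: 0.007
```

```bash
python3 - <<'E'
from h import *
c=get_image("top"); np.savez("pics/top1.npz",**c)
a=c["img"][110:260,160:350]
a=cv2.resize(a,None,fx=4,fy=4,interpolation=cv2.INTER_CUBIC); cv2.imwrite("pics/top1c.png",a)
E
```

```text
(no output)
```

View pics/top1c.png

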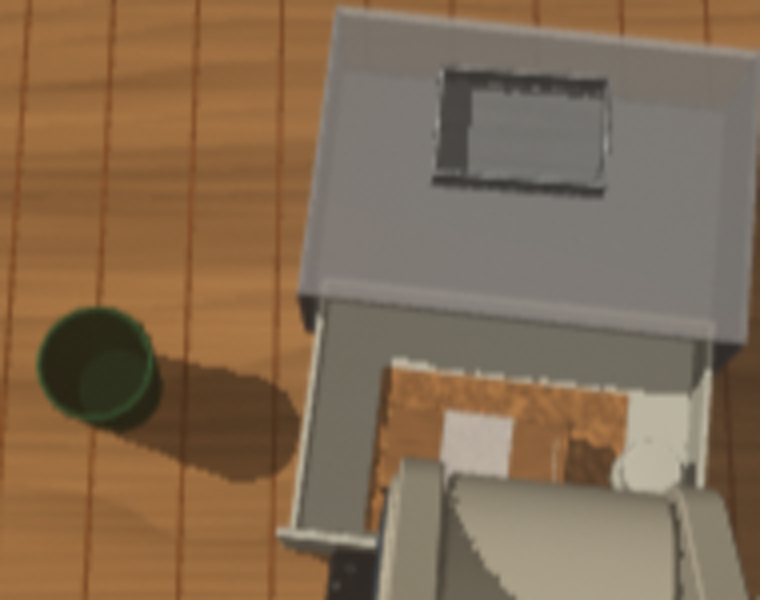

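The carton lies flat, but its outer end at crop (383,410) is close to the liner's edge, and the arm hides the rest. I back off to measure the margin.

Call:
arm_command(targets=[[0,0,-0.05,0,1],[0,0,-0.1,0,1],[0,0.03,-0.14,0,1],[-0.03,0.08,-0.14,0,1],[-0.06,0.13,-0.14,0,1],[-0.062,0.16,-0.14,0,1],[-0.062,0.16,-0.14,0,1],[-0.062,0.16,-0.14,0,1]])

```text
t: 8.82
position: [0.5181, 0.1085, 0.2017]
tcp_rot: [0.154, 3.136, -0.0]
wrist_force: [-0.1, -0.5, 0.0]
gripper_width: 0.007
```

```bash
python3 - <<'E'
from h import *
c=get_image("wrist"); np.savez("pics/w1.npz",**c); cv2.imwrite("pics/w1.png",c["img"])
c=get_image("top"); np.savez("pics/top2.npz",**c)
a=c["img"][180:255,205:345]
a=cv2.resize(a,None,fx=5,fy=5,interpolation=cv2.INTER_CUBIC); cv2.imwrite("pics/top2c.png",a)
E
```

```text
(no output)
```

View pics/w1.png

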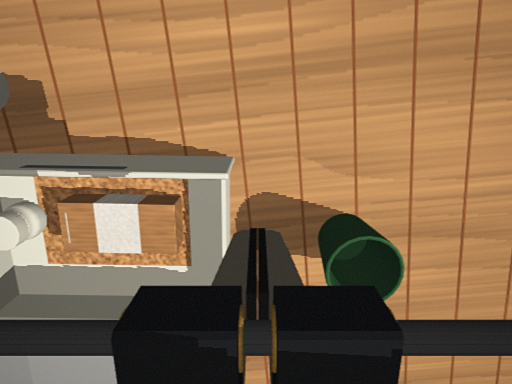

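View pics/top2c.png

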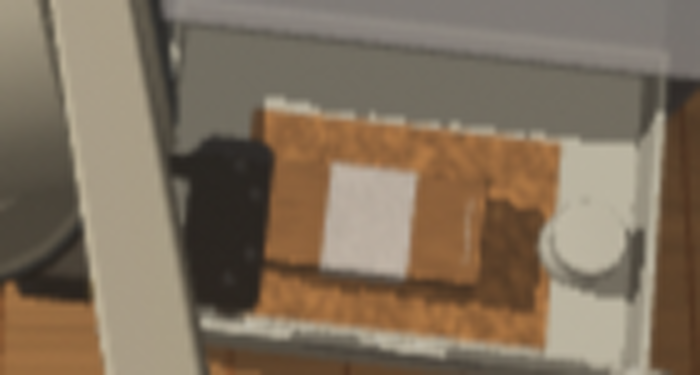

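```bash
python3 - <<'E'
from h import *
c=np.load("pics/w1.npz"); t=np.load("pics/top2.npz")
yaw=-.11; U=np.array([[np.cos(yaw),-np.sin(yaw)],[np.sin(yaw),np.cos(yaw)]])
lc=np.mean([at(c,38,179,.01)[:2],at(c,187,179,.01)[:2],at(c,188,268,.01)[:2],at(c,48,264,.01)[:2]],0)
print("liner",lc)
rel=lambda p:((p[:2]-lc)@U).round(4)
for n,u,v,z in [("linFR",187,179,.01),("linBR",188,268,.01),("linFL",38,179,.01),("linBL",48,264,.01),("bx",179,197,.045),("bx",182,253,.045),("in",60,203,.045),("in",67,256,.045)]: print(n,rel(at(c,u,v,z)))
T0=np.array([.5576,-.0578])
for x,y in [(487,180),(478,285)]:
    p=at(t,205+x/5-.4,180+y/5-.4,.045)[:2]; print("top in",((p-T0)@U).round(4))
for x,y in [(262,107),(560,143),(546,350)]:
    p=at(t,205+x/5-.4,180+y/5-.4,.01)[:2]; print("top lin",((p-T0)@U).round(4))
a=c["img"][165:285,30:200]; cv2.imwrite("pics/w1c.png",cv2.resize(a,None,fx=4.7,fy=4.7,interpolation=cv2.INTER_CUBIC))
E
```

```text
liner [ 0.564475 -0.059825]
linFR [-0.0545  0.085 ]
linBR [0.0552 0.0811]
linFL [-0.0525 -0.0801]
linBL [ 0.0519 -0.0859]
bx [-0.0441  0.0833]
bx [0.0184 0.0832]
in [-0.0362 -0.0386]
in [ 0.0234 -0.0401]
top in [ 0.0256 -0.042 ]
top in [-0.0302 -0.042 ]
top lin [0.0595 0.0807]
top lin [ 0.0575 -0.084 ]
top lin [-0.0559 -0.0848]
```

View pics/w1c.png

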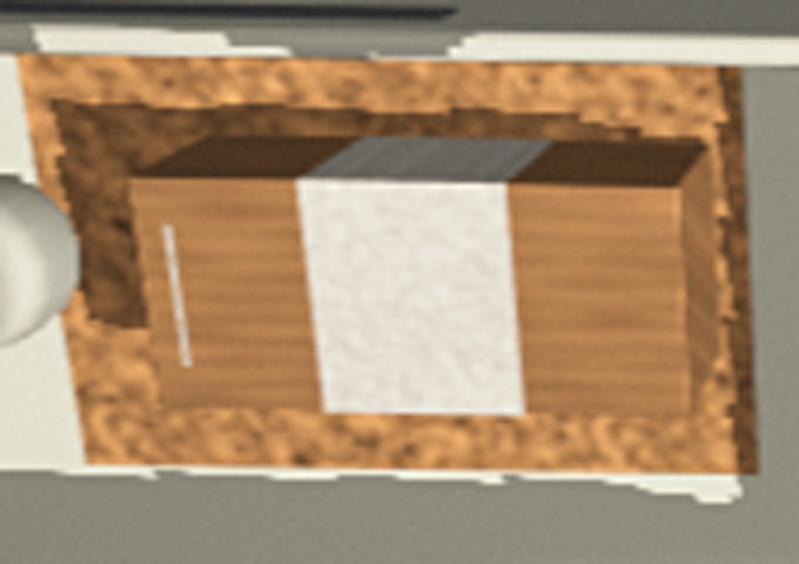

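From the crop, the carton's base corners (710,142) and (718,370) are about 30 px inside the liner edge (x ≈ 745). That is about 7 mm, as a clean tip about the edge should give. The measured inner end is at y ≈ -42 mm, also as predicted, and the jar is standing. Back to the front to shut the drawer.

Call:
arm_command(targets=[[0.03,-0.05,0,0,1],[0.062,-0.1,0,0,1],[0.062,-0.15,0,0,1],[0.062,-0.16,0,0,1],[0.062,-0.16,0.05,0,1],[0.062,-0.16,0.1,0,1],[0.062,-0.16,0.14,0,1],[0.062,-0.16,0.14,0,1],[0.062,-0.16,0.14,0,1]])

```text
t: 10.05
position: [0.4415, -0.0442, 0.0617]
tcp_rot: [0.155, 3.137, 0.0]
wrist_force: [0.4, 0.1, 0.5]
gripper_width: 0.002
```

Call:
arm_command(targets=[[-0.006,0,0,0,1],[-0.013,0,0,0,1],[-0.02,0,0,0,1],[-0.025,0,0,0,1],[-0.029,0,0,0,1],[-0.033,0,0,0,1],[-0.037,0,0,0,1],[-0.042,0,0,0,1],[-0.048,0,0,0,1],[-0.055,0,0,0,1],[-0.062,0,0,0,1],[-0.069,0,0,0,1],[-0.076,0,0,0,1],[-0.083,0,0,0,1],[-0.09,0,0,0,1],[-0.097,0,0,0,1],[-0.104,0,0,0,1],[-0.11,0,0,0,1],[-0.115,0,0,0,1],[-0.12,0,0,0,1]])

```text
t: 12.55
position: [0.5604, -0.056, 0.0606]
tcp_rot: [-0.154, -3.138, 0.0]
wrist_force: [-1.6, -0.8, 0.2]
gripper_width: 0.007
```

```bash
python3 - <<'E'
from h import *
a=get_image("side")["img"][140:300,180:380]; b=get_image("wrist")["img"]
a=cv2.resize(a,(400,320),interpolation=cv2.INTER_CUBIC); b=cv2.resize(b,(400,300)); o=np.zeros((320,800,3),np.uint8); o[:,:400]=a; o[:300,400:]=b; cv2.imwrite("pics/s4.png",o)
E
```

```text
(no output)
```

View pics/s4.png

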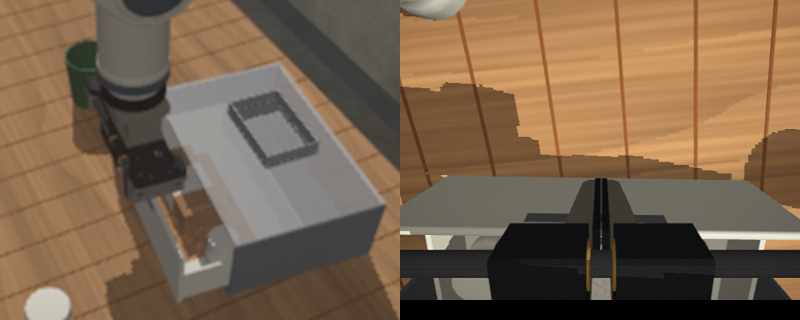

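The drawer is more than half shut at about 1.8 N, with carton and jar riding along. I continue and slow down before the stop.

Call:
arm_command(targets=[[-0.006,0,0,0,1],[-0.012,0,0,0,1],[-0.018,0,0,0,1],[-0.024,0,0,0,1],[-0.03,0,0,0,1],[-0.035,0,0,0,1],[-0.039,0,0,0,1],[-0.042,0,0,0,1],[-0.045,0,0,0,1],[-0.048,0,0,0,1],[-0.05,0,0,0,1],[-0.052,0,0,0,1]])

```text
t: 14.15
position: [0.6119, -0.061, 0.0606]
tcp_rot: [-0.154, -3.138, 0.0]
wrist_force: [-1.5, -1.2, 0.7]
gripper_width: 0.007
```

Call:
arm_command(targets=[[-0.001,0,0,0,1],[-0.002,0,0,0,1],[-0.003,0,0,0,1],[-0.004,0,0,0,1]])

```text
t: 14.65
position: [0.6159, -0.0614, 0.0606]
tcp_rot: [-0.154, -3.138, 0.0]
wrist_force: [-2.8, -1.2, 0.2]
gripper_width: 0.004
```

Call:
arm_command(targets=[[-0.001,0,0,0,1],[-0.002,0,0,0,1],[-0.003,0,0,0,1],[-0.004,0,0,0,1]])

```text
t: 15.15
position: [0.6197, -0.0618, 0.0606]
tcp_rot: [-0.154, -3.137, 0.0]
wrist_force: [-4.8, 0.2, 3.5]
gripper_width: 0.009
```

Call:
arm_command(targets=[[-0.001,0,0,0,1],[-0.001,0,0,0,1]])

```text
t: 15.4
position: [0.6197, -0.0618, 0.0605]
tcp_rot: [-0.154, -3.135, -0.0]
wrist_force: [-6.1, -0.5, 4.3]
gripper_width: 0.005
```

Call:
arm_command(targets=[[-0.002,0,0,0,1],[-0.002,0,0,0,1]])

```text
t: 15.65
position: [0.6197, -0.0618, 0.0603]
tcp_rot: [-0.154, -3.132, -0.001]
wrist_force: [-13.1, 0.7, 9.2]
gripper_width: 0.001
```

Call:
arm_command(targets=[[0.01,0,0,0,1],[0.04,0,0,0,1],[0.08,0,0,0,1],[0.12,0,0,0,1],[0.16,0,-0.03,0,1],[0.2,0,-0.07,0,1],[0.2,0,-0.1,0,1],[0.2,0,-0.1,0,1]])

```text
t: 16.65
position: [0.4258, -0.0426, 0.1629]
tcp_rot: [0.154, 3.131, -0.0]
wrist_force: [0.7, -0.7, -0.2]
gripper_width: 0.005
```

```bash
python3 - <<'E'
from h import *
c=get_image("top"); np.savez("pics/top3.npz",**c)
a=c["img"][110:260,160:400]; a=cv2.resize(a,None,fx=3.3,fy=3.3,interpolation=cv2.INTER_CUBIC); cv2.imwrite("pics/t3.png",a)
a=get_image("side")["img"][140:360,190:390]; cv2.imwrite("pics/s5.png",cv2.resize(a,None,fx=2.7,fy=2.7,interpolation=cv2.INTER_CUBIC))
E
```

```text
(no output)
```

View pics/t3.png

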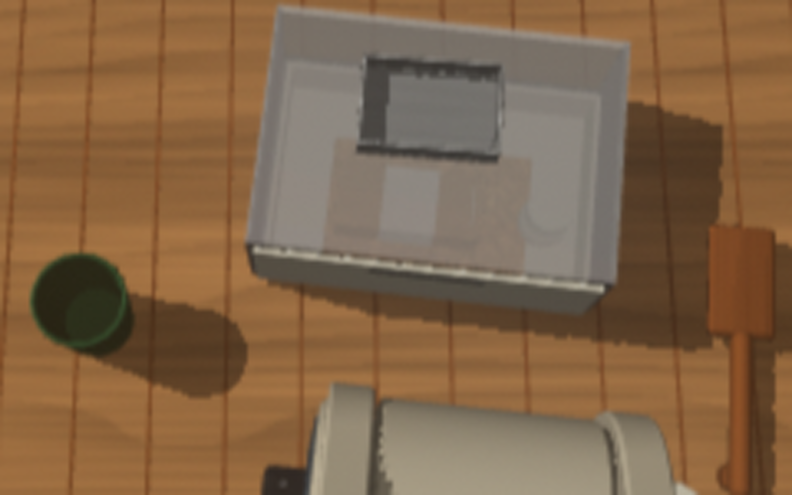

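The drawer is in, with the carton flat on the liner and the jar round at (545,220) through the clear top. Cup, dish and brush look unmoved. One numeric check of the gap follows before I hand in.

```bash
python3 - <<'E'
from h import *
t=np.load("pics/top3.npz"); t0=np.load("pics/top0.npz")
f=lambda x,y,z:at(t,160+x/3.3-.4,110+y/3.3-.4,z)
print("front mid",(f(253,252,.093)+f(605,291,.093))/2,"unit back mid",(f(278,6,.1)+f(629,43,.1))/2)
d=np.abs(t["img"].astype(int)-t0["img"]).max(2)
for n,(a,b,e,g) in dict(cup=(180,222,165,202),dish=(122,162,265,318),brush=(175,250,372,396)).items(): print(n,(d[a:b,e:g]>40).sum())
s=sense(); print(s["t"],s["wrist_force"]); hand_in()
E
```

```text
front mid [ 0.6308 -0.0659  0.093 ] unit back mid [ 0.8333  -0.08895  0.1    ]
cup 0
dish 0
brush 0
16.75 [ 0.05227949 -0.36234485 -1.35497877]
the job is handed in; nothing more can be done
```

The carton is toppled flat, the drawer is pushed shut, and the job is handed in at 16.75 s.

**What I did:**
- I pushed the carton slowly near its top with the shut fingers, from the wall side. It tipped about its base edge and fell on its broad side towards the middle of the drawer.
- I then pushed the drawer shut by its front until it met the hard stop. The tool stopped moving at x = 0.6197 while the force rose to about 16 N.

**Last checks:**
- **Carton:** before closing, all of it was on the liner, with about 7 mm to spare at its outer end. That figure is read from an enlarged crop. The pixel-to-position calculation put the top edge of that end about level with the liner edge, but with an error of several mm. The inner end came out as expected for a clean tip.
- **Drawer:** the front measured at x = 0.631. About 0.630 was expected for fully shut, so it agrees within the calibration error.
- **Jar:** it was clearly standing in the drawer before the closing push and still standing partway through. In the final picture it is only faintly visible through the clear top.
- **Cup, soap dish and hairbrush:** no pixels changed in their areas of the top view between the first and last pictures.

The last close-up from the side could not be viewed because the picture limit was reached.

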